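# Set the steel bench plate in its spring-arm holder

### The job

Set the loose ground steel bench plate in the grey plate holder so that it cannot skid when the next ring is trued on it: with the plate's own end push the sprung curved arm back, let the plate down flat on the rubber bed, then slide it under the lip of the fixed edge until you feel it come fully home, flush against the edge, and let go so that the arm keeps it there. Work gently: do not ram the plate against edge, arm or bed, and leave the other things where they are.

Things in the scene. Friction and masses are not known exactly. Their poses are not given: they have to be found in the camera images.
- plate_centre (a point): the bench plate: loose flat ground steel plate, pale grey, 66 mm wide (its x), 118 mm long (its y), 15.5 mm thick, about 0.9 kg. The point is its centre, 7.8 mm over its underside; z up. Both ends are alike. Held across the 66 mm width at mid-length.
- holder: grey cast plate holder, fixed. Origin: on the bench under the middle of the bed; x runs along the bed from the sprung arm to the fixed edge, z up. Beside the bed the fingers have free air down to the bench from x = -45 to +55 mm; elsewhere its feet are 11 mm high. Seated plate: flat on the bed, length along x, one end under the lip and against the edge, the roller on the other end.
- bed_middle (a point): centre of the holder's black rubber bed, on its top, 30 mm above the bench, straight above the holder's origin. The bed is 38 mm wide (y), from x = -62 to +48 mm; the plate overhangs it by 14 mm on each side. The plate lying on the rubber grips more than the arm's spring can push: the spring keeps it but will not carry it home.
- edge_slot (a point): a point of the holder at x = +59, y = 0, z = 30 mm: mid-range of the FIXED EDGE, an upright steel bar across the bed, 62 mm wide, locked by two thumb screws behind it. Its flat face (looking to -x) stands up to 9 mm before or behind this point: not measured, to be felt for. Bar top 52 mm above the bench; its lip juts 4 mm from the face over the bed, underside 48 mm above the bench.
- sprung_arm (a joint): angle of the curved steel arm, rad: 0 at rest, +0.45 drawn back to its stop. It turns about an upright pivot at x = -66, y = +70 mm in the holder's frame and reaches 70 mm across to the bed's middle. Its spring pushes the roller towards the fixed edge with about 1.6 N at rest, 4.5 N fully back.
- nose (a point): centre of the upright brass roller on the arm's nose, 10 mm across, standing from 31.5 to 73.5 mm above the bench. Its front is at x = -46 mm in the holder's frame at rest, y = 0, and at -78 mm fully back. The plate goes down between roller and lip only with the arm drawn back; while it pushes the roller back its far end may pass above the 52 mm high edge bar.
- bench_block: bystander: flat grey marbled steel block, 70 x 102 x 18 mm; origin at the middle of its underside
- sharpening_bar: bystander: pale grey sharpening stone, 26 x 102 x 21 mm; origin at the middle of its underside
- flux_jar: bystander: orange-brown jar with a white lid, 58 mm across, 78 mm high; origin at the middle of its underside
- wax_cone: bystander: white cone, 45 mm across, 40 mm high; origin at the middle of its underside
- green_cup: bystander: dark green cup, 52 mm across, 31 mm high; origin at the middle of its underside

How it is judged:
On the way, in this order (a step that is already met when the one before it is completed fails the run):
1. the plate pushes the sprung arm back from its rest (value of joint sprung_arm above 0.06 rad and contact force between bench_plate and sprung_arm above 0.8 N), for 0.1 s.
2. the plate is let down on the bed between arm and edge (z of plate_centre in the frame of holder below 0.0405 m and horizontal distance between plate_centre and holder below 0.03 m), for 0.1 s.
At the end, for the whole second after the job is handed in: the plate rests flat on the bed (within 1.7 mm), its end within 1.5 mm of the fixed edge's face and square to the holder within 0.03 rad, within 8 mm of the bed's middle line, the sprung arm bearing on its other end; at rest ((y of edge_bar_c0 in the frame of plate_centre between 0.06 and 0.0665 m or y of edge_bar_c0 in the frame of plate_centre between -0.0665 and -0.06 m) and z of plate_centre in the frame of holder between 0.0365 and 0.0395 m and y of plate_centre in the frame of holder between -0.008 and 0.008 m and angle between the y axis of plate_centre and the x axis of holder, either way round below 0.03 rad and contact force between bench_plate and sprung_arm above 0.8 N and linear speed of bench_plate below 0.01 m/s); the robot touches nothing.
It fails at once if the plate rammed against the fixed edge with more than 20 N (contact force between bench_plate and edge_bar above 20 N).
It fails at once if the sprung arm forced with more than 20 N (contact force between anything else and sprung_arm above 20 N).
It fails at once if the plate pressed on the holder with more than 40 N (contact force between bench_plate and holder_c2 above 40 N).
It fails at once if a bystander moved by more than 15 mm (distance of any of bench_block, sharpening_bar, flux_jar, wax_cone, green_cup from where it was at the start of the episode above 0.015 m).
It also fails if it takes over 59 s, if anything falls off the work surface, if the arm or the gripper's body presses on something with over 40 N, if the wrist force passes 120 N, or if a joint passes its speed limit or range.

### The arm

A 6-joint arm with a two-finger parallel gripper is mounted at the origin on a cart in front of the work surface, level with it; the furniture and walls round the work are solid. World frame = base frame: x ahead of the robot, y to its left, z up, the work surface at z = 0. Lengths are in m, angles in rad, forces in N, time in s.
With the tool pointing down it reaches from about 0.325 to 0.9 m from the base axis. Payload 6.1 kg.
Tool frame: the origin (TCP) lies on the front face of the gripper's body, between the roots of the fingers; the fingertips stand 73 mm ahead of it and the grasp point (between the pads) lies 54 mm ahead of it (r.hold_point_z is the distance from the TCP to the grasp point, in m); x points along the fingers, z is the direction in which the jaws open and shut, and the axes are right-handed (so a half turn about x gives the same grasp; the last joint's range is limited). The gripper opens to 85 mm and grips with 20 to 120 N. Pads are 22 mm wide; open, the fingers measure 114 mm over their backs; the gripper's body (76 mm by 85 mm) begins 54 mm behind the grasp point. The pads swing forward as they close: fully open they stand 13 mm farther back than shut.
Start: joints at [1.091, 0.22, 1.526, -0, 1.395, -0.126], TCP at [0.217, 0.586, 0.304] pointing down, gripper open.
Joint ranges: [-2.98, 2.98], [-0.91, 2.08], [0.09, 2.57], [-1.24, 4.39], [0.2, 2.65], [-2.68, 2.68]. Speed limits (rad/s): [2.57, 2.57, 3.01, 3.14, 3.14, 3.14].

### API

Orientations are given as a unit quaternion [x, y, z, w].
In Python, from station import readout, read_camera, camera_params, r gives the robot as it stands.
- The arm moves only by the tool drive_tool, never from a script. Its argument "increments" is one flat list of numbers, 7 for each row, row after row: the shift along the tool's x, y, z in m, then the turn, a rotation vector about the tool's x, y, z in rad, then the finger opening in m, from 0 to 0.0854. In form: [x, y, z, wx, wy, wz, fingers, x, y, z, wx, wy, wz, fingers, ...]. A call has 1 to 5 rows; each row is the pose to reach, as a shift and turn from the pose commanded when the call began, along the tool's axes at that moment; what a row does not reach only later rows make up. A row lasts 1/12 s, in which the tool goes at most 41.7 mm and 7.16 degrees, less where a joint would pass 70% of its speed; a pose out of reach is approached as far as the arm can. A call with a gripper value outside its range is refused whole. The fingers move at their own pace and stop on an object; "force" is the grip in N (left out, the last holds). Time passes only in rows, so rows that repeat a pose let the fingers close. It gives the time, the measured TCP pose, the force and the opening at its end, in the units of the state.
- readout.read_state(): the state, without advancing time (a new reading comes with each control period).
- read_camera(name): name is "scene" or "top" or "wrist"; returns the picture (420x560x3 uint8, red, green, blue); there is no depth.
- camera_params(name): a dict with "camera_matrix" (3x3 intrinsics, pixels), "R" (3x3) and "t" (3): a world point X has camera coordinates R X + t. Camera axes: x right, y down, z forward; pixel columns grow to the right and rows downward; lengths in m; the calibration is good to about 2 mm. A picture is of the moment at which its call begins: read the wrist's pose just before it. camera_params takes no time and is no camera call; for the wrist camera it gives the pose at the moment of the call.
- r.job_done(): hands the job in, once; it reports no verdict.
The state is a dict: "time": time; "joint_pos": joint angles; "joint_velocities": joint speeds; "joint_efforts": joint torques, N m; "ee_pos": TCP position; "eef_rot": TCP orientation; "ft_force": force on the tool from outside, world axes, zero at the start; "torque": the same for the moment, N m; "opening": opening from 0.0 (shut) to 1.0 (fully open).
Only numpy, scipy, OpenCV 4.12 (cv2) and the standard library are available. Lean on these libraries where they do the work, as an engineer would, in place of code of your own. Each camera call takes 0.05 s, during which the arm holds its last target.

## Working session

There is one attempt and no reset: what is moved stays moved. The work goes in short steps, Python scripts to look and compute and a tool call to move; the robot and the scene stay as the last step left them, time stands still between calls to the robot, and variables do not carry over. Pictures are saved under pics/ and viewed, and the job is handed in when it is done.

Besides the shell and the picture viewer there is one more tool, called after ">>>" as name(argument=value, ...) on one line, values as JSON. drive_tool: Moves the arm, as the interface text tells. Its arguments: {"type":"object","properties":{"increments":{"type":"array","items":{"type":"number"}},"force":{"type":"number"}},"required":["increments"]}

```bash
ls; mkdir -p pics; python3 - <<'E'
from station import readout, read_camera, camera_params, r
import cv2
s=readout.read_state();print(s)
for n in ["scene","top","wrist"]:
    im=read_camera(n);cv2.imwrite(f"pics/{n}0.png",im[:,:,::-1]);p=camera_params(n);print(n,p)
E
```

```text
pics
{'time': 0.0, 'joint_pos': array([ 1.09094287e+00,  2.21229678e-01,  1.52762887e+00,  1.07493348e-05,
        1.39466396e+00, -1.26102832e-01]), 'joint_velocities': array([-9.29240042e-04,  6.03727591e-07,  1.13434868e-03, -3.11936811e-04,
       -1.44059671e-03, -1.19475873e-03]), 'joint_efforts': array([ 3.89074139e-04, -4.96899748e+01, -3.89392591e+01, -1.53070878e-04,
        1.09980541e-02,  9.22234619e-06]), 'ee_pos': array([0.21629927, 0.58588592, 0.30278749]), 'eef_rot': array([-0.40453439,  0.58078269,  0.40390794,  0.57957034]), 'ft_force': array([-0.67386396,  0.61338458, -0.41525747]), 'torque': array([-0.03701763, -0.02060212,  0.01010184]), 'opening': 1.000020239317582}
scene {'camera_matrix': array([[402.27709685,   0.        , 274.47671662],
       [  0.        , 402.27709685, 210.65354533],
       [  0.        ,   0.        ,   1.        ]]), 'R': array([[-0.46802099, -0.88351018,  0.01913433],
       [-0.54714724,  0.27270098, -0.79136848],
       [ 0.69396416, -0.38084636, -0.61103993]]), 't': array([0.26807781, 0.40344092, 0.45218214])}
top {'camera_matrix': array([[435.01441329,   0.        , 277.80742649],
       [  0.        , 435.01441329, 214.42368279],
       [  0.        ,   0.        ,   1.        ]]), 'R': array([[-0.01666926, -0.99985974,  0.00162302],
       [-0.99608799,  0.01646545, -0.08681933],
       [ 0.08678043, -0.00306388, -0.99622275]]), 't': array([-0.00510033,  0.61328022,  0.85488161])}
wrist {'camera_matrix': array([[298.03083773,   0.        , 280.00122519],
       [  0.        , 298.03083773, 214.70347008],
       [  0.        ,   0.        ,   1.        ]]), 'R': array([[ 0.34536063,  0.93846648, -0.00258769],
       [ 0.89786069, -0.32961263,  0.2918933 ],
       [ 0.27307914, -0.10313184, -0.95644739]]), 't': array([-0.623359  , -0.03843814,  0.38021366])}
```

View pics/scene0.png

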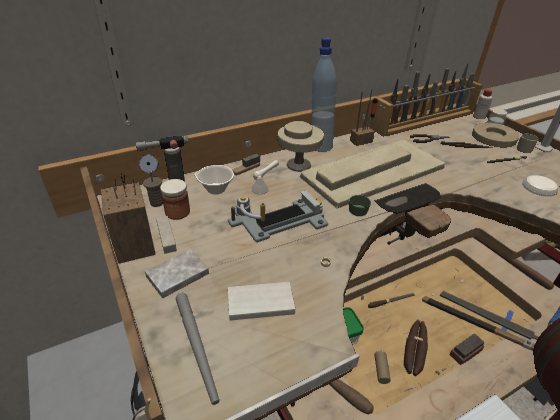

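View pics/top0.png

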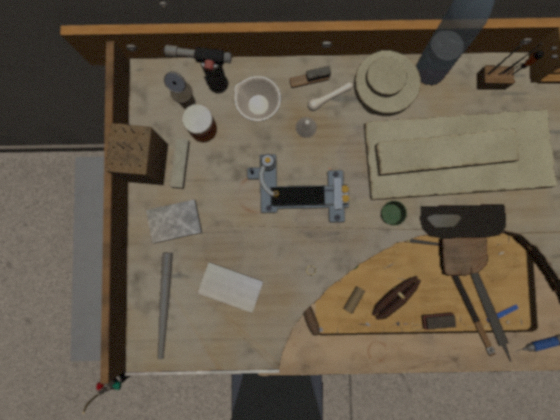

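View pics/wrist0.png

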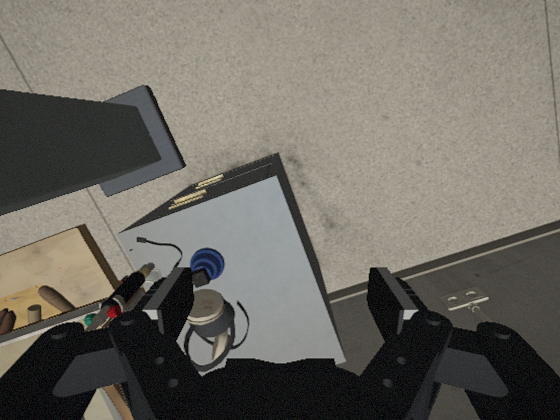

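The top view shows the plate at about (231,288), the holder bed at (298,196), the roller at (275,194) and the edge bar at (337,196). I'll enlarge these areas.

```bash
python3 - <<'E'
import cv2
t=cv2.imread("pics/top0.png");s=cv2.imread("pics/scene0.png")
def c(im,x,y,w,h,k,n): cv2.imwrite(f"pics/{n}.png",cv2.resize(im[y:y+h,x:x+w],None,fx=k,fy=k,interpolation=cv2.INTER_CUBIC))
c(t,190,250,80,70,8,"tp");c(t,240,145,120,85,6,"th");c(s,220,180,115,65,6,"sh");c(s,220,275,85,50,8,"sp")
E
```

```text
(no output)
```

View pics/tp.png

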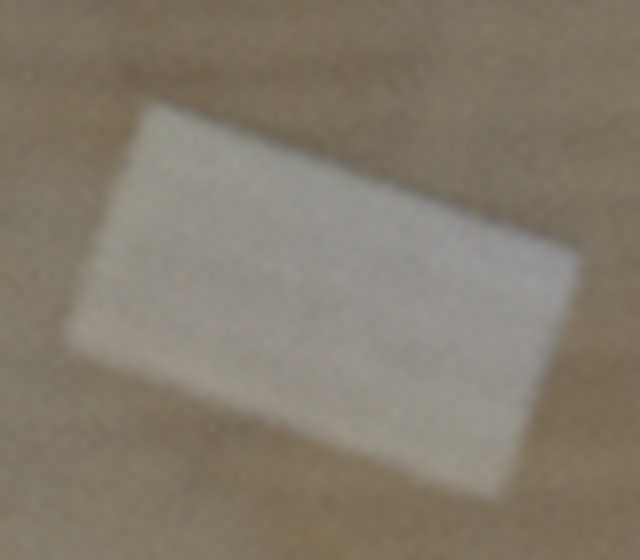

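View pics/th.png

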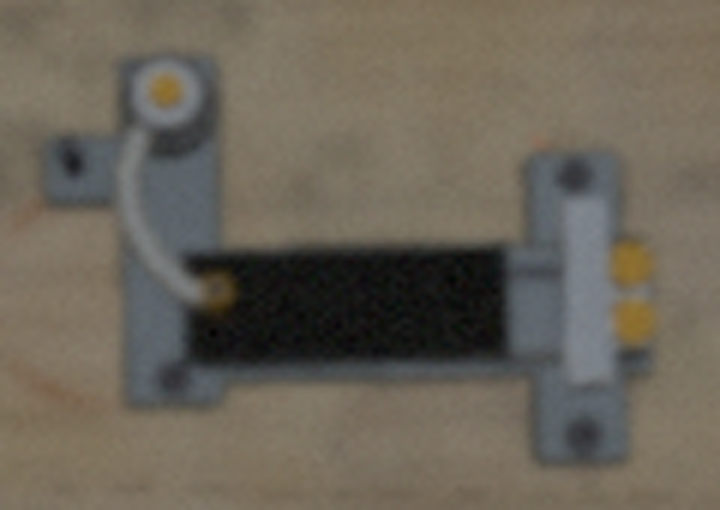

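View pics/sh.png

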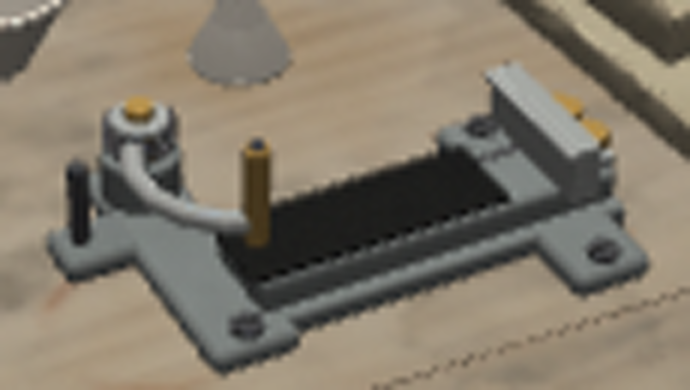

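View pics/sp.png

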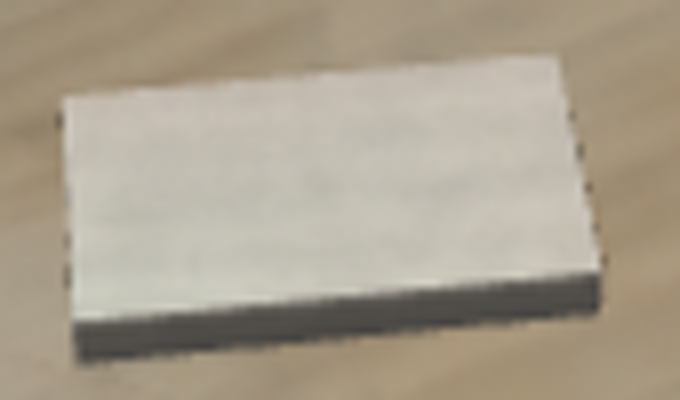

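```bash
cat > h.py <<'E'
import numpy as np, cv2
from station import camera_params
def P(n):
    p=camera_params(n); return p["camera_matrix"],np.array(p["R"]),np.array(p["t"])
def crop(pts,k,off): return (np.array(pts,float)+.5)/k-.5+np.array(off)
def onz(n,uv,z,p=None):
    K,R,t=p or P(n); uv=np.atleast_2d(uv); o=[]
    C=-R.T@t
    for u in uv:
        d=R.T@np.linalg.inv(K)@np.r_[u,1]; o.append(C+d*(z-C[2])/d[2])
    return np.array(o)
def tri(n1,a,n2,b,p1=None,p2=None):
    K,R,t=p1 or P(n1);K2,R2,t2=p2 or P(n2)
    X=cv2.triangulatePoints(K@np.c_[R,t],K2@np.c_[R2,t2],np.atleast_2d(a).T.astype(float),np.atleast_2d(b).T.astype(float))
    return (X[:3]/X[3]).T
E
python3 - <<'E'
from h import *
np.set_printoptions(precision=4,suppress=True)
a=crop([(152,100),(582,255),(502,497),(70,347)],8,(190,250))
b=crop([(63,97),(558,57),(600,270),(75,322)],8,(220,275))
X=tri("top",a,"scene",b);print("plate tri",X)
for n,q in(("top",a),("scene",b)):
    Y=onz(n,q,.0155);print(n,Y,Y.mean(0),[np.linalg.norm(Y[i]-Y[(i+1)%4]) for i in range(4)])
    d=Y[1]-Y[0]+Y[2]-Y[3];print("ang",np.arctan2(d[1],d[0]))
a=crop([(503,247),(503,358),(190,362),(218,291),(562,197),(605,197),(612,382),(568,383)],6,(240,145))
b=crop([(438,150),(512,203),(265,283),(258,147)],6,(220,180))
print(tri("top",a[:4],"scene",b))
print("bed",onz("top",a[:3],.03),onz("scene",b[:3],.03));print("roller",onz("top",a[3],.0735),onz("scene",b[3],.0735));print("bar",onz("top",a[4:],.052))
E
```

```text
plate tri [[0.5195 0.1278 0.0141]
 [0.4783 0.0183 0.014 ]
 [0.4186 0.0401 0.0135]
 [0.4581 0.1495 0.0138]]
top [[0.5192 0.127  0.0155]
 [0.4784 0.0183 0.0155]
 [0.4184 0.0393 0.0155]
 [0.4576 0.1479 0.0155]] [0.4684 0.0831 0.0155] [np.float64(0.11610566569258143), np.float64(0.06351990361039982), np.float64(0.11545169932465457), np.float64(0.06510622213241893)]
ang -1.9233882294906932
scene [[0.5187 0.1287 0.0155]
 [0.4771 0.0191 0.0155]
 [0.4178 0.0419 0.0155]
 [0.4578 0.1513 0.0155]] [0.4679 0.0852 0.0155] [np.float64(0.11731869857315522), np.float64(0.06348609068754893), np.float64(0.11645337047239082), np.float64(0.06500768394883562)]
ang -1.9275047004397607
[[ 0.6725 -0.1058  0.0261]
 [ 0.632  -0.1085  0.0275]
 [ 0.6321 -0.0031  0.0275]
 [ 0.6507 -0.0116  0.0737]]
bed [[ 0.6697 -0.1089  0.03  ]
 [ 0.632  -0.1079  0.03  ]
 [ 0.6323 -0.0023  0.03  ]] [[ 0.6705 -0.0989  0.03  ]
 [ 0.6291 -0.1072  0.03  ]
 [ 0.6289 -0.0028  0.03  ]]
roller [[ 0.6504 -0.0122  0.0735]] [[ 0.6513 -0.0111  0.0735]]
bar [[ 0.6827 -0.1264  0.052 ]
 [ 0.6825 -0.1406  0.052 ]
 [ 0.621  -0.1411  0.052 ]
 [ 0.6209 -0.1266  0.052 ]]
```

```bash
cat >> h.py <<'E'
from scipy.spatial.transform import Rotation as Ro
from station import readout
def inc(pos,phi,tilt=0,cmd=None):
    """tool-frame shift+rotvec to TCP pos, tool x down, tool z axis at world yaw phi (mod pi)"""
    s=readout.read_state(); R0=Ro.from_quat(s["eef_rot"]).as_matrix(); p0=s["ee_pos"]
    best=None
    for ph in(phi,phi+np.pi):
        x=np.array([0,0,-1.]);z=np.array([np.cos(ph),np.sin(ph),0]);y=np.cross(z,x)
        T=np.c_[x,y,z]; rv=Ro.from_matrix(R0.T@T).as_rotvec()
        if best is None or np.linalg.norm(rv)<np.linalg.norm(best[0]): best=(rv,T)
    return np.round(np.r_[R0.T@(np.array(pos)-p0),best[0]],4)
def st():
    s=readout.read_state(); R0=Ro.from_quat(s["eef_rot"]).as_matrix()
    print("t",round(s["time"],2),"p",np.round(s["ee_pos"],4),"\nR",np.round(R0,4).tolist(),"f",np.round(s["ft_force"],2),"tq",np.round(s["torque"],2),"op",round(s["opening"],3),"q",np.round(s["joint_pos"],3))
E
python3 - <<'E'
from h import *
from station import r
st();K,R,t=P("wrist");C=-R.T@t;s=readout.read_state();R0=Ro.from_quat(s["eef_rot"]).as_matrix()
print("cam in tool",R0.T@(C-s["ee_pos"]),"axis tool",(R@R0).round(3),r.hold_point_z)
print(inc((.52,.02,.28),-.354), inc((.468,.084,.2),-.354))
E
```

```text
t 0.15 p [0.2164 0.586  0.303 ] 
R [[-0.0007, -0.9381, 0.3464], [-0.0014, 0.3464, 0.9381], [-1.0, 0.0002, -0.0015]] f [ 0.23 -0.23 -0.88] tq [ 0.02 -0.04  0.03] op 0.998 q [ 1.091  0.221  1.527  0.     1.395 -0.126]
cam in tool [-0.07022575  0.07490595 -0.00049838] axis tool [[ 0.001  0.001  1.   ]
 [-0.292 -0.956  0.001]
 [ 0.956 -0.292 -0.001]] 0.0539
[ 2.3600e-02 -4.8090e-01 -4.2570e-01 -1.5706e+00 -1.0000e-03 -1.4000e-03] [ 1.0350e-01 -4.1000e-01 -3.8350e-01 -1.5706e+00 -1.0000e-03 -1.4000e-03]
```

```bash
python3 - <<'E'
from h import *
print(inc((.651,-.04,.28),0))
E
```

```text
[ 2.360e-02 -6.246e-01 -4.366e-01  1.217e+00 -1.500e-03  8.000e-04]
```

>>> drive_tool(increments=[0.005,-0.033,-0.023,0.1,0,0,0.085,0.01,-0.066,-0.046,0.2,0,0,0.085,0.01,-0.099,-0.069,0.3,0,0,0.085,0.01,-0.132,-0.092,0.4,0,0,0.085,0.01,-0.165,-0.115,0.5,0,0,0.085])

```text
time: 0.57
ee_pos: [0.3318, 0.4196, 0.2934]
eef_rot: [-0.247, 0.663, 0.247, 0.662]
ft_force: [1.6, -0.4, 0.7]
opening: 0.996
```

```bash
python3 - <<'E'
from h import *
st();print(inc((.651,-.04,.28),0))
E
```

```text
t 0.57 p [0.3318 0.4196 0.2934] 
R [[-0.0004, -0.654, 0.7565], [-0.0005, 0.7565, 0.654], [-1.0, -0.0001, -0.0007]] f [ 1.55 -0.44  0.67] tq [ 0.   -0.02  0.  ] op 0.996 q [ 0.754  0.013  1.773 -0.     1.357  0.041]
[ 1.350e-02 -5.564e-01 -5.910e-02  7.128e-01 -6.000e-04  3.000e-04]
```

>>> drive_tool(increments=[0.002,-0.041,-0.005,0.09,0,0,0.085,0.004,-0.082,-0.01,0.18,0,0,0.085,0.006,-0.123,-0.014,0.27,0,0,0.085,0.008,-0.164,-0.018,0.36,0,0,0.085,0.01,-0.205,-0.022,0.45,0,0,0.085])

```text
time: 0.98
ee_pos: [0.4502, 0.2504, 0.2838]
eef_rot: [-0.093, 0.701, 0.093, 0.701]
ft_force: [1.3, 0.6, 0.1]
opening: 0.993
```

```bash
python3 - <<'E'
from h import *
st();print(inc((.651,-.04,.28),0))
E
```

```text
t 0.98 p [0.4502 0.2504 0.2838] 
R [[0.0001, -0.2597, 0.9657], [0.0001, 0.9657, 0.2597], [-1.0, 0.0001, 0.0001]] f [1.32 0.57 0.14] tq [ 0.03 -0.03 -0.08] op 0.993 q [ 0.354 -0.028  1.832  0.     1.338  0.092]
[ 3.800e-03 -3.326e-01  1.185e-01  2.627e-01  1.000e-04 -1.000e-04]
```

>>> drive_tool(increments=[0,-0.037,0.013,0.06,0,0,0.085,0.001,-0.074,0.026,0.12,0,0,0.085,0.002,-0.111,0.039,0.18,0,0,0.085,0.003,-0.148,0.052,0.22,0,0,0.085,0.004,-0.185,0.066,0.263,0,0,0.085])

```text
time: 1.4
ee_pos: [0.5626, 0.0894, 0.2796]
eef_rot: [-0.001, 0.707, 0.001, 0.707]
ft_force: [0.4, 0.9, -0.7]
opening: 0.997
```

>>> drive_tool(increments=[0,-0.038,0,0,0,0,0.085,0,-0.076,0.004,0,0,0,0.085,0,-0.114,0.008,0,0,0,0.085,0,-0.14,0.01,0,0,0,0.085,0,-0.14,0.01,0,0,0,0.085])

```text
time: 1.82
ee_pos: [0.5727, -0.0537, 0.2796]
eef_rot: [-0.0, 0.707, -0.001, 0.707]
ft_force: [-0.3, -0.3, -0.6]
opening: 0.998
```

```bash
python3 - <<'E'
from h import *
from station import read_camera
import pickle
st();p=P("wrist");im=read_camera("wrist");cv2.imwrite("pics/w1.png",im[:,:,::-1]);pickle.dump(p,open("w1.pkl","wb"))
cv2.imwrite("pics/w1c.png",cv2.resize(im[100:420,120:440,::-1],None,fx=1.8,fy=1.8,interpolation=cv2.INTER_CUBIC))
E
```

```text
t 1.82 p [ 0.5727 -0.0537  0.2796] 
R [[-0.0004, 0.0008, 1.0], [-0.002, 1.0, -0.0008], [-1.0, -0.002, -0.0004]] f [-0.26 -0.27 -0.57] tq [ 0.07 -0.01  0.05] op 0.998 q [-0.23   0.121  1.686 -0.002  1.335 -0.228]
```

View pics/w1.png

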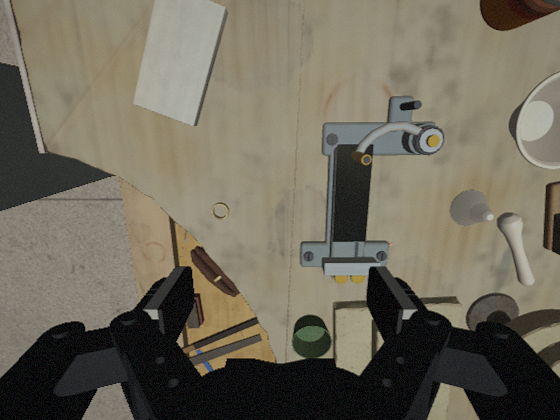

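The wrist view shows both the plate (180,60) and the holder (bed 350,195; roller 363,158; bar 352,268). Next I'll enlarge crops of each.

```bash
python3 - <<'E'
import cv2
t=cv2.imread("pics/w1.png")
def c(im,x,y,w,h,k,n): cv2.imwrite(f"pics/{n}.png",cv2.resize(im[y:y+h,x:x+w],None,fx=k,fy=k,interpolation=cv2.INTER_CUBIC))
c(t,295,130,100,75,8,"wh1");c(t,295,205,100,75,8,"wh2");c(t,125,0,110,130,4.5,"wp1")
E
```

```text
(no output)
```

View pics/wh1.png

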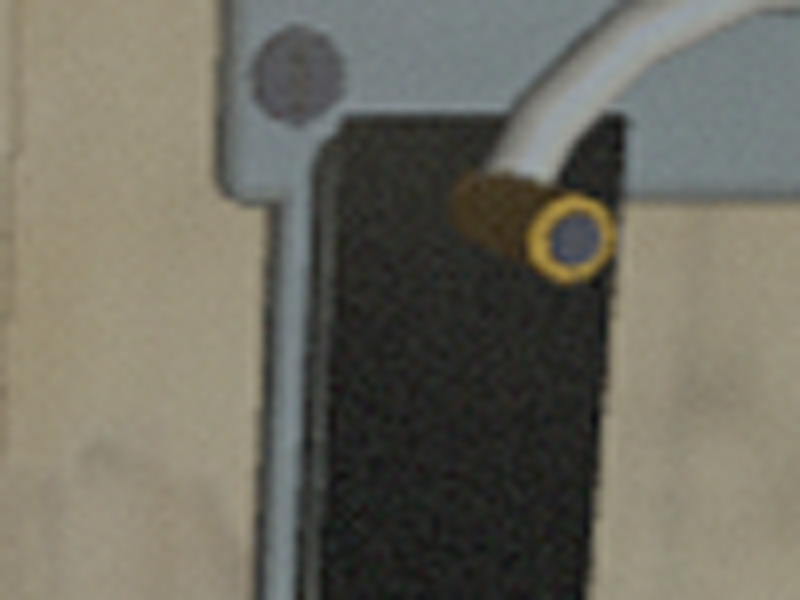

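View pics/wh2.png

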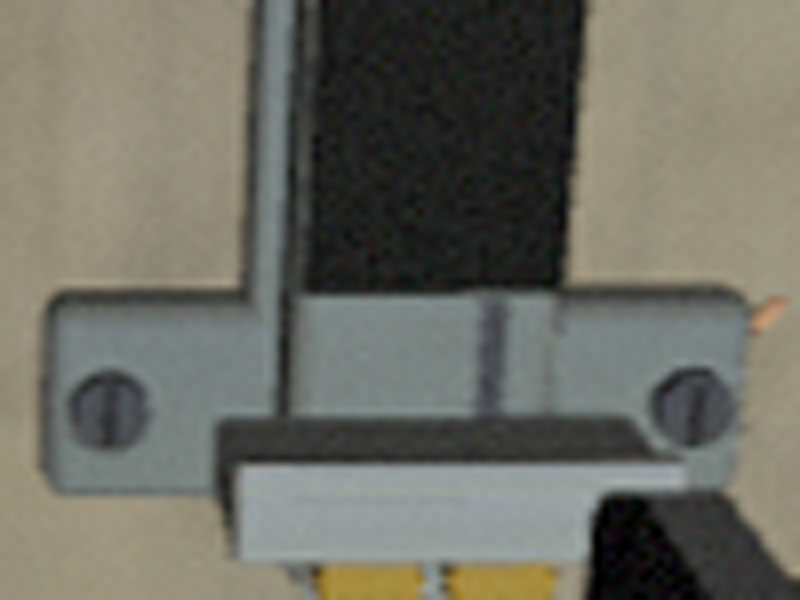

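View pics/wp1.png

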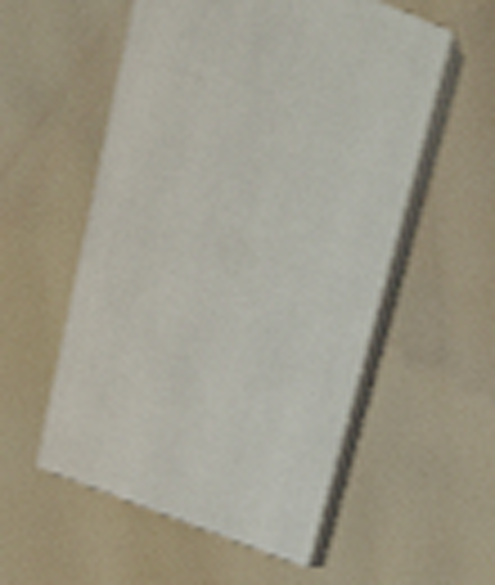

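```bash
python3 - <<'E'
from h import *
import pickle
np.set_printoptions(precision=4,suppress=True)
p=pickle.load(open("w1.pkl","rb"))
b=np.r_[crop([(340,115),(627,118)],8,(295,130)),crop([(302,292),(562,290)],8,(295,205))]
B=onz("",b,.03,p);print("bed",B,B.mean(0),"dir",np.arctan2(*(B[2]+B[3]-B[0]-B[1])[[1,0]]))
q=crop([(572,238)],8,(295,130));print("roller",onz("",q,.0735,p))
tr=crop([(218,291)],6,(240,145));print(tri("top",tr,"w",q,None,p))
tb=crop([(503,247),(503,358)],6,(240,145));print("bed tri",tri("top",tb[::-1],"w",b[2:],None,p))
l=crop([(238,462),(688,462)],8,(295,205));print("lip",onz("",l,.052,p));
tl=crop([(568,383),(562,197)],6,(240,145));print(tri("top",tl,"w",l,None,p))
a=crop([(450,33),(315,567),(38,467)],4.5,(125,0));A=onz("",a,.0155,p);print("plate",A,"c",(A[0]+A[2])/2,np.arctan2(*(A[1]-A[0])[[1,0]]),[np.linalg.norm(A[i]-A[i+1]) for i in (0,1)])
at=crop([(582,255),(152,100),(502,497),(70,347)],8,(190,250))[[1,0,2]]
print(tri("top",at,"w",a,None,p))
E
```

```text
bed [[ 0.6317 -0.0005  0.03  ]
 [ 0.6692 -0.0009  0.03  ]
 [ 0.6324 -0.1098  0.03  ]
 [ 0.6699 -0.1094  0.03  ]] [ 0.6508 -0.0552  0.03  ] dir -1.5645476585864395
roller [[ 0.6509 -0.0114  0.0735]]
[[ 0.6506 -0.0119  0.0733]]
bed tri [[ 0.6313 -0.1072  0.0363]
 [ 0.6694 -0.1087  0.0317]]
lip [[ 0.6208 -0.1259  0.052 ]
 [ 0.6826 -0.1259  0.052 ]]
[[ 0.6211 -0.1269  0.05  ]
 [ 0.683  -0.1265  0.0508]]
plate [[0.5185 0.1275 0.0155]
 [0.4803 0.0177 0.0155]
 [0.4174 0.04   0.0155]] c [0.4679 0.0838 0.0155] -1.9056090587549643 [np.float64(0.11626359314082899), np.float64(0.06675100549863716)]
[[0.5192 0.1264 0.0193]
 [0.4779 0.0183 0.0074]
 [0.4189 0.0393 0.0189]]
```

```bash
python3 - <<'E'
from h import *
print(inc((.468,.084,.17),-.35))
E
```

```text
[ 1.096e-01  1.353e-01 -1.045e-01  3.497e-01 -6.000e-04  3.000e-04]
```

>>> drive_tool(increments=[0,0.025,-0.02,0.07,0,0,0.085,0.03,0.05,-0.04,0.14,0,0,0.085,0.05,0.077,-0.06,0.21,0,0,0.085,0.07,0.106,-0.082,0.28,0,0,0.085,0.08,0.135,-0.1045,0.35,0,0,0.085])

```text
time: 2.28
ee_pos: [0.4646, 0.0878, 0.197]
eef_rot: [0.123, 0.698, -0.123, 0.695]
ft_force: [0.4, 1.0, -0.4]
opening: 0.994
```

>>> drive_tool(increments=[0.02,0,0,0,0,0,0.085,0.03,0,0,0,0,0,0.085,0.03,0,0,0,0,0,0.085])

```text
time: 2.53
ee_pos: [0.4658, 0.0868, 0.1677]
eef_rot: [0.121, 0.698, -0.121, 0.695]
ft_force: [-1.0, -0.5, -0.4]
opening: 0.994
```

```bash
python3 - <<'E'
from h import *
from station import read_camera
import pickle
st();p=P("wrist");im=read_camera("wrist");cv2.imwrite("pics/w2.png",im[:,:,::-1]);pickle.dump(p,open("w2.pkl","wb"))
print(inc((.468,.084,.072),-.35))
E
```

```text
t 2.53 p [0.4658 0.0868 0.1677] 
R [[-0.0042, 0.3369, 0.9415], [-0.0001, 0.9415, -0.3369], [-1.0, -0.0015, -0.0039]] f [-0.96 -0.47 -0.39] tq [ 0.01 -0.04 -0.01] op 0.994 q [ 0.018  0.007  2.031 -0.     1.107  0.361]
[ 0.0971 -0.0017  0.0018  0.0053 -0.0019  0.0008]
```

View pics/w2.png

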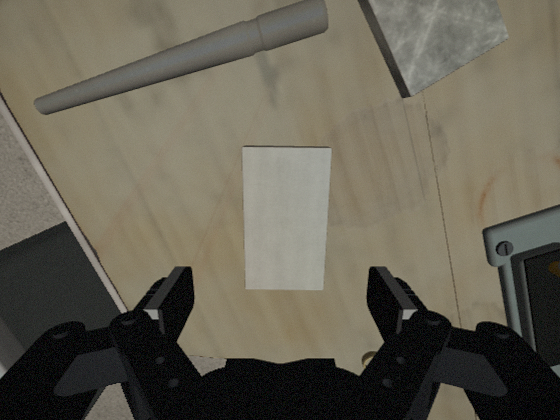

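```bash
python3 - <<'E'
import cv2
t=cv2.imread("pics/w2.png")
cv2.imwrite("pics/w2c.png",cv2.resize(t[135:300,230:345],None,fx=3.5,fy=3.5,interpolation=cv2.INTER_CUBIC))
E
```

```text
(no output)
```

View pics/w2c.png

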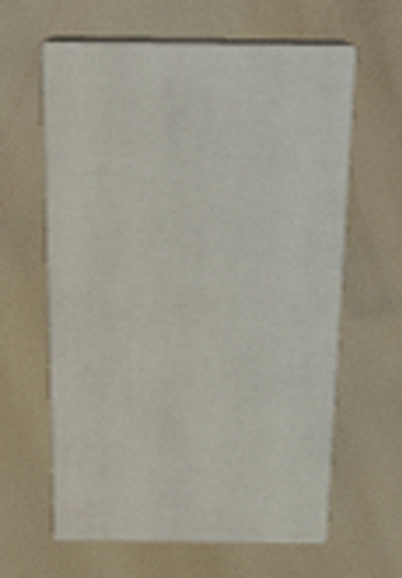

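```bash
python3 - <<'E'
from h import *
import pickle
np.set_printoptions(precision=4,suppress=True)
p=pickle.load(open("w2.pkl","rb"))
a=crop([(45,42),(355,45),(328,541),(55,540)],3.5,(230,135));A=onz("",a,.0155,p)
print(A,A.mean(0),[np.linalg.norm(A[i]-A[(i+1)%4]) for i in range(4)],np.arctan2(*(A[3]+A[2]-A[0]-A[1])[[1,0]]))
print(inc((*A.mean(0)[:2],.075),np.arctan2(*(A[3]+A[2]-A[0]-A[1])[[1,0]])+np.pi/2))
E
```

```text
[[0.4584 0.1504 0.0155]
 [0.519  0.1282 0.0155]
 [0.4791 0.0181 0.0155]
 [0.4171 0.0403 0.0155]] [0.4684 0.0842 0.0155] [np.float64(0.06458899678041079), np.float64(0.11712426533711877), np.float64(0.06590990549218577), np.float64(0.11759692508880934)] -1.9240677664508967
[ 0.0941 -0.0013  0.0021  0.0086 -0.0019  0.0008]
```

>>> drive_tool(increments=[0.03,0,0.001,0.004,0,0,0.085,0.06,-0.001,0.002,0.008,-0.002,0,0.085,0.085,-0.001,0.002,0.008,-0.002,0,0.085,0.094,-0.001,0.002,0.008,-0.002,0,0.085,0.094,-0.001,0.002,0.008,-0.002,0,0.085])

```text
time: 3.0
ee_pos: [0.4685, 0.0836, 0.0745]
eef_rot: [0.124, 0.697, -0.125, 0.695]
ft_force: [-0.4, -0.1, -0.3]
opening: 0.997
```

```bash
python3 - <<'E'
from h import *
from station import read_camera
im=read_camera("scene");cv2.imwrite("pics/s1.png",cv2.resize(im[210:340,190:350,::-1],None,fx=5,fy=5,interpolation=cv2.INTER_CUBIC)[:600])
st();print(inc((.4684,.0842,.075),-.353))
E
```

```text
t 3.05 p [0.4695 0.0838 0.076 ] 
R [[0.0007, 0.3475, 0.9377], [-0.0007, 0.9377, -0.3475], [-1.0, -0.0004, 0.0009]] f [0.56 0.18 0.62] tq [ 0.02 -0.01 -0.02] op 0.995 q [ 1.100e-02  1.750e-01  2.061e+00 -1.000e-03  9.050e-01  3.670e-01]
[ 0.001   0.     -0.0012 -0.0019  0.0009  0.0004]
```

View pics/s1.png

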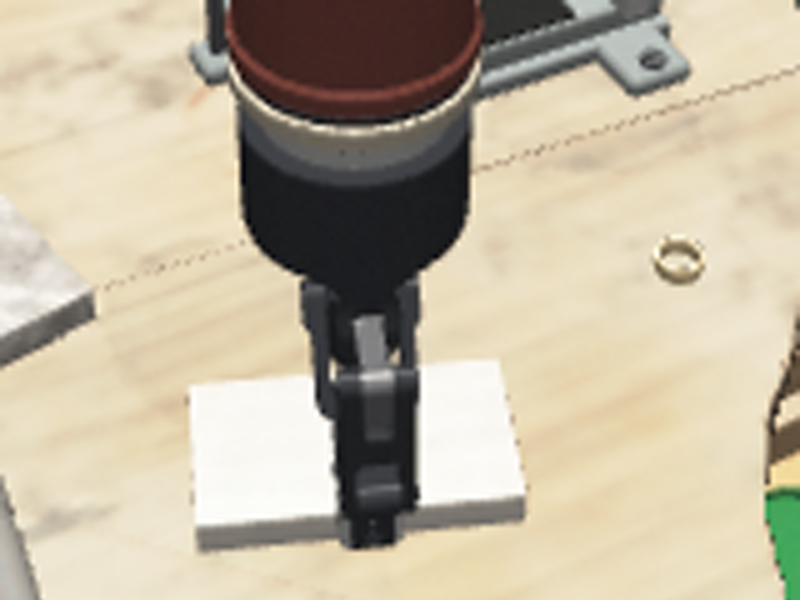

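>>> drive_tool(increments=[0.004,0,-0.001,0,0,0,0.085,0.007,0,-0.001,0,0,0,0.085,0.007,0,-0.001,0,0,0,0.075,0.007,0,-0.001,0,0,0,0.07,0.007,0,-0.001,0,0,0,0.068], force=60)

```text
time: 3.47
ee_pos: [0.4687, 0.0846, 0.0696]
eef_rot: [0.124, 0.695, -0.125, 0.697]
ft_force: [0.6, 0.5, 0.7]
opening: 0.796
```

>>> drive_tool(increments=[0,0,0,0,0,0,0.06,0,0,0,0,0,0,0.055,0,0,0,0,0,0,0.05,0,0,0,0,0,0,0.05,0,0,0,0,0,0,0.05], force=60)

```text
time: 3.88
ee_pos: [0.4686, 0.0847, 0.07]
eef_rot: [0.124, 0.695, -0.125, 0.697]
ft_force: [-3.6, -0.0, 8.5]
opening: 0.758
```

```bash
python3 - <<'E'
from h import *
from station import read_camera
im=read_camera("scene");cv2.imwrite("pics/s2.png",cv2.resize(im[210:340,190:350,::-1],None,fx=5,fy=5,interpolation=cv2.INTER_CUBIC)[:600])
st()
E
```

```text
t 3.93 p [0.4686 0.0847 0.07  ] 
R [[0.0024, 0.3465, 0.938], [-0.0007, 0.9381, -0.3465], [-1.0, 0.0002, 0.0025]] f [-4.22  0.68  9.  ] tq [-0.02  0.53 -0.02] op 0.752 q [ 1.300e-02  1.840e-01  2.065e+00 -1.000e-03  8.900e-01  3.680e-01]
```

View pics/s2.png

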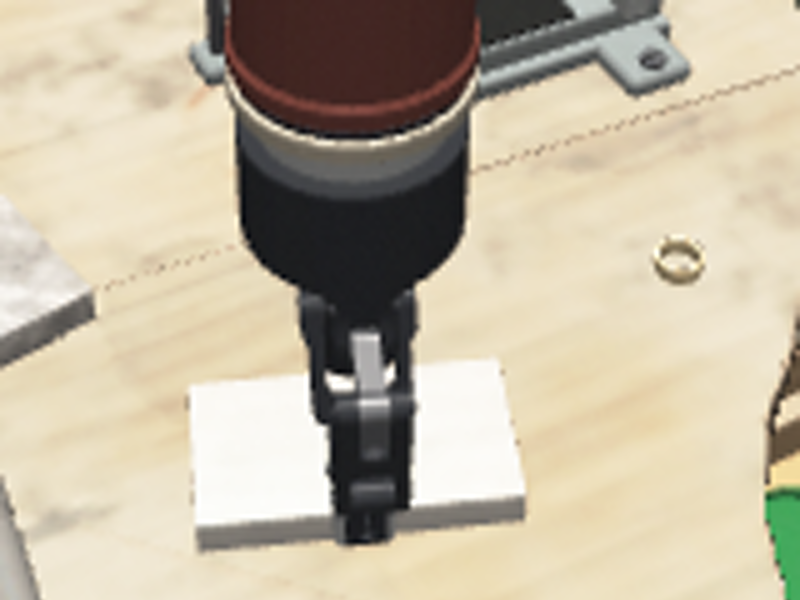

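>>> drive_tool(increments=[-0.002,0,0,0,0,0,0.05,-0.006,0,0,0,0,0,0.05,-0.012,0,0,0,0,0,0.05,-0.02,0,0,0,0,0,0.05,-0.03,0,0,0,0,0,0.05], force=80)

```text
time: 4.35
ee_pos: [0.4672, 0.0846, 0.0987]
eef_rot: [0.124, 0.696, -0.125, 0.696]
ft_force: [-1.0, -0.2, -8.5]
opening: 0.744
```

>>> drive_tool(increments=[-0.025,0,0,0,0,0,0.05,-0.055,0,0,0,0,0,0.05,-0.085,0,0,0,0,0,0.05,-0.1,0,0,0,0,0,0.05,-0.1,0,0,0,0,0,0.05])

```text
time: 4.77
ee_pos: [0.4708, 0.0847, 0.2043]
eef_rot: [0.125, 0.692, -0.124, 0.7]
ft_force: [1.8, 0.8, -8.1]
opening: 0.744
```

```bash
python3 - <<'E'
from h import *
from station import read_camera
im=read_camera("scene");cv2.imwrite("pics/s3.png",cv2.resize(im[130:340,150:400,::-1],None,fx=2.8,fy=2.8,interpolation=cv2.INTER_CUBIC)[:600])
im=read_camera("wrist");cv2.imwrite("pics/w3.png",im[:,:,::-1])
st();print(inc((.651,-.010,.2),0))
E
```

```text
t 4.87 p [0.468  0.0847 0.1994] 
R [[0.0034, 0.3466, 0.938], [-0.0007, 0.938, -0.3466], [-1.0, 0.0005, 0.0034]] f [-0.01  0.61 -8.4 ] tq [ 0.    0.07 -0.06] op 0.743 q [ 1.300e-02 -3.800e-02  2.009e+00 -1.000e-03  1.167e+00  3.680e-01]
[ 1.000e-04 -2.540e-02  2.044e-01 -3.539e-01  3.400e-03  1.000e-04]
```

View pics/s3.png

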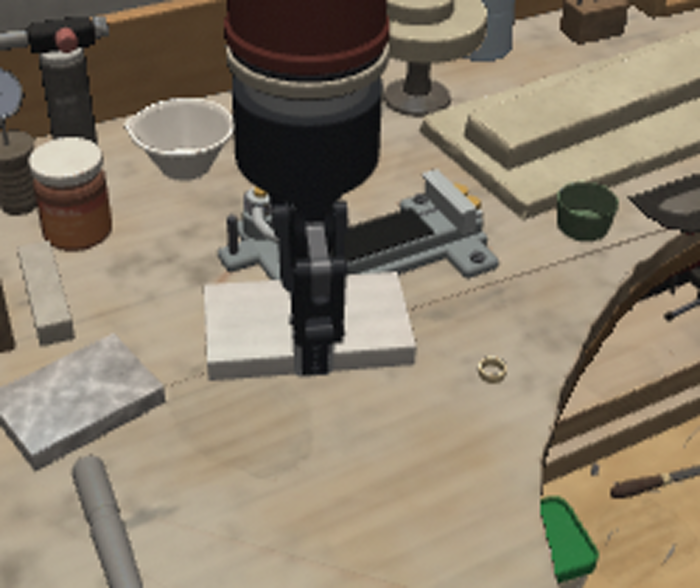

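View pics/w3.png

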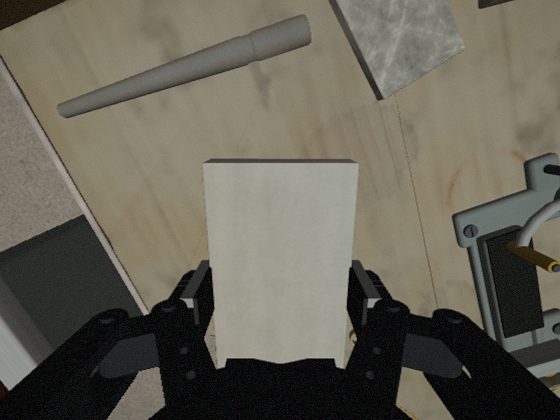

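```bash
python3 - <<'E'
from h import *
K,R,t=P("wrist");s=readout.read_state();R0=Ro.from_quat(s["eef_rot"]).as_matrix()
C=R0.T@(-R.T@t-s["ee_pos"]);M=(R@R0).T
im=cv2.imread("pics/w3.png");cv2.imwrite("pics/w3c.png",cv2.resize(im[150:180,195:370],None,fx=4,fy=4,interpolation=cv2.INTER_CUBIC))
for px in [(205.5,163),(357,163),(281,163),(281,161)]:
    d=M@np.linalg.inv(K)@np.r_[px,1]
    for h in(.0525,.0545,.0565): print(px,h,C+d*(h-C[0])/d[0])
E
```

```text
(205.5, 163) 0.0525 [ 0.0525      0.05837584 -0.0309438 ]
(205.5, 163) 0.0545 [ 0.0545      0.05812358 -0.03143898]
(205.5, 163) 0.0565 [ 0.0565      0.05787133 -0.03193415]
(357, 163) 0.0525 [0.0525     0.05844213 0.03101179]
(357, 163) 0.0545 [0.0545     0.05819095 0.03152623]
(357, 163) 0.0565 [0.0565     0.05793977 0.03204067]
(281, 163) 0.0525 [ 5.25000000e-02  5.84088721e-02 -7.20144653e-05]
(281, 163) 0.0545 [ 5.45000000e-02  5.81571525e-02 -6.41095553e-05]
(281, 163) 0.0565 [ 5.65000000e-02  5.79054329e-02 -5.62046453e-05]
(281, 161) 0.0525 [ 5.25000000e-02  5.92195049e-02 -7.37259546e-05]
(281, 161) 0.0545 [ 5.45000000e-02  5.89809952e-02 -6.58489347e-05]
(281, 161) 0.0565 [ 5.65000000e-02  5.87424856e-02 -5.79719149e-05]
```

View pics/w3c.png

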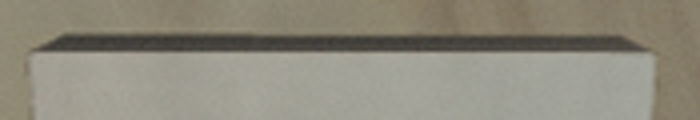

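```bash
python3 - <<'E'
from h import *
print(inc((.651,-.0807,.2),0))
E
```

```text
[ 1.000e-04 -9.170e-02  2.289e-01 -3.539e-01  3.400e-03  1.000e-04]
```

>>> drive_tool(increments=[0,-0.012,0.029,-0.06,0.001,0,0.05,0,-0.025,0.062,-0.13,0.001,0,0.05,0,-0.038,0.095,-0.2,0.002,0,0.05,0,-0.051,0.128,-0.27,0.003,0,0.05,0,-0.064,0.16,-0.33,0.003,0,0.05])

```text
time: 5.28
ee_pos: [0.5954, -0.0318, 0.196]
eef_rot: [0.007, 0.709, -0.007, 0.705]
ft_force: [0.9, 0.2, -7.9]
opening: 0.743
```

```bash
python3 - <<'E'
from h import *
st();print(inc((.651,-.0807,.2),0))
E
```

```text
t 5.28 p [ 0.5954 -0.0318  0.196 ] 
R [[-0.0059, 0.0204, 0.9998], [0.0008, 0.9998, -0.0204], [-1.0, 0.0007, -0.0059]] f [ 0.86  0.24 -7.94] tq [ 0.04 -0.02  0.06] op 0.743 q [-0.185  0.254  1.697 -0.     1.196 -0.165]
[-0.0044 -0.0478  0.0566 -0.0204 -0.0059 -0.0007]
```

>>> drive_tool(increments=[0,-0.016,0.019,-0.01,0,0,0.05,0,-0.032,0.038,-0.02,0,0,0.05,0,-0.048,0.057,-0.02,0,0,0.05,0,-0.048,0.057,-0.02,0,0,0.05,0,-0.048,0.057,-0.02,0,0,0.05])

```text
time: 5.7
ee_pos: [0.6508, -0.0811, 0.1955]
eef_rot: [0.002, 0.709, -0.002, 0.705]
ft_force: [-0.2, -0.3, -8.7]
opening: 0.744
```

```bash
python3 - <<'E'
from h import *
from station import read_camera
st();print(inc((.651,-.0807,.2),0))
im=read_camera("scene");cv2.imwrite("pics/s4.png",cv2.resize(im[110:270,190:370,::-1],None,fx=3.7,fy=3.7,interpolation=cv2.INTER_CUBIC)[:600])
im=read_camera("top");cv2.imwrite("pics/t4.png",im[:,:,::-1])
st();print(inc((.651,-.0807,.2),0))
E
```

```text
t 5.7 p [ 0.6508 -0.0811  0.1955] 
R [[-0.0061, 0.0058, 1.0], [0.0012, 1.0, -0.0058], [-1.0, 0.0011, -0.0061]] f [-0.22 -0.3  -8.67] tq [0.03 0.09 0.02] op 0.744 q [-0.244  0.387  1.53  -0.     1.23  -0.238]
[-0.0045  0.0004  0.0002 -0.0058 -0.0061 -0.0011]
t 5.8 p [ 0.65   -0.0796  0.1962] 
R [[-0.0062, 0.0042, 1.0], [0.0015, 1.0, -0.0042], [-1.0, 0.0014, -0.0062]] f [ 0.04 -0.03 -9.46] tq [-0.05  0.05  0.03] op 0.743 q [-0.242  0.385  1.533 -0.     1.231 -0.238]
[-0.0038 -0.0011  0.001  -0.0042 -0.0062 -0.0014]
```

View pics/s4.png

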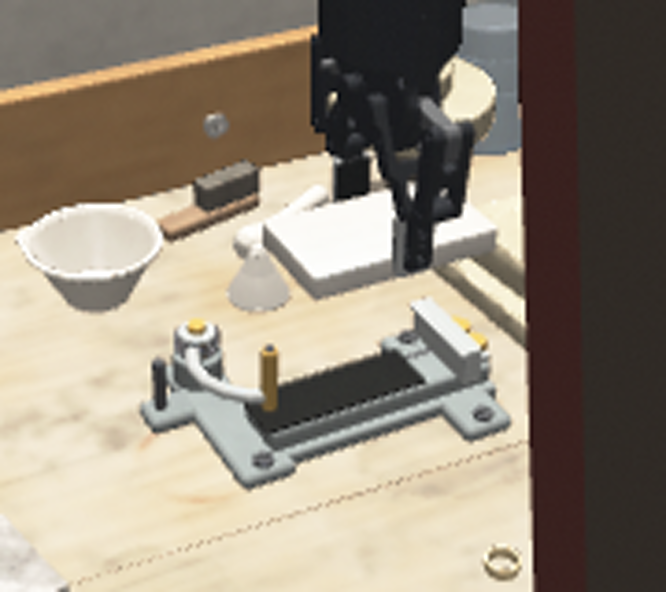

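```bash
python3 - <<'E'
from h import *
K,R,t=P("scene");C=-R.T@t
for px in [(318,296),(315,275),(262,231)]:
    u=crop([px],3.7,(190,110))[0];d=R.T@np.linalg.inv(K)@np.r_[u,1]
    for x in (.618,.684): print(px,x,C+d*(x-C[0])/d[0])
print(t)
E
```

```text
(318, 296) 0.618 [ 0.618      -0.02370053  0.12795677]
(318, 296) 0.684 [ 0.684      -0.06007587  0.07583154]
(315, 275) 0.618 [ 0.618      -0.02152821  0.14237214]
(315, 275) 0.684 [ 0.684      -0.05765871  0.09187161]
(262, 231) 0.618 [0.618      0.01023699 0.17909994]
(262, 231) 0.684 [ 0.684      -0.02231335  0.13273888]
[0.26807781 0.40344092 0.45218214]
```

>>> drive_tool(increments=[0.015,-0.001,0,-0.004,-0.004,-0.001,0.05,0.035,-0.001,0.001,-0.004,-0.006,-0.001,0.05,0.055,-0.001,0.001,-0.004,-0.006,-0.001,0.05,0.064,-0.001,0.001,-0.004,-0.006,-0.001,0.05,0.064,-0.001,0.001,-0.004,-0.006,-0.001,0.05])

```text
time: 6.22
ee_pos: [0.6494, -0.0797, 0.1309]
eef_rot: [0.0, 0.708, 0.001, 0.706]
ft_force: [-1.5, 0.0, -9.7]
opening: 0.745
```

```bash
python3 - <<'E'
from h import *
from station import read_camera
im=read_camera("scene");cv2.imwrite("pics/s5.png",cv2.resize(im[130:270,190:370,::-1],None,fx=4.2,fy=4.2,interpolation=cv2.INTER_CUBIC)[:600])
st();print(inc((.651,-.0807,.13),0))
E
```

```text
t 6.27 p [ 0.6508 -0.0802  0.1331] 
R [[0.0002, -0.0007, 1.0], [0.0001, 1.0, 0.0007], [-1.0, 0.0001, 0.0002]] f [ 0.52  0.01 -7.52] tq [-0.   -0.01 -0.02] op 0.745 q [-0.243  0.456  1.567  0.     1.119 -0.244]
[ 0.0031 -0.0005  0.0002  0.0007  0.0002 -0.0001]
```

View pics/s5.png

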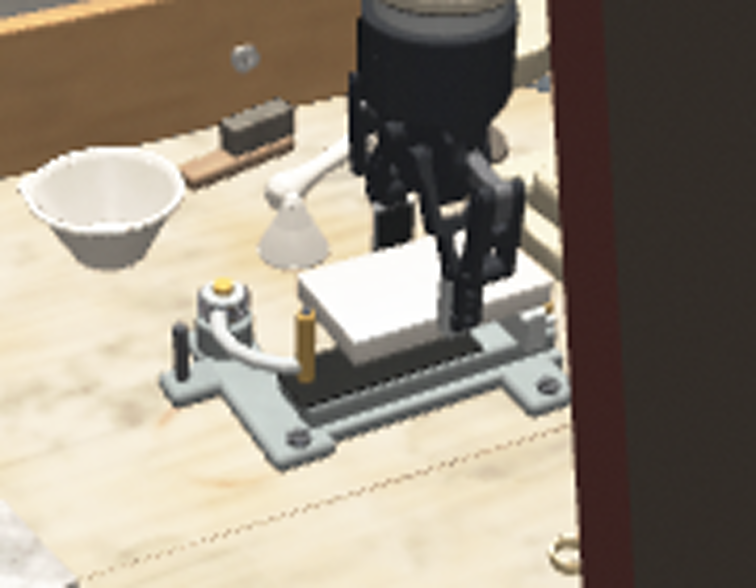

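>>> drive_tool(increments=[0.004,0.003,0,0,0,0,0.05,0.004,0.006,0,0,0,0,0.05,0.004,0.009,0,0,0,0,0.05,0.004,0.012,0,0,0,0,0.05,0.004,0.014,0,0,0,0,0.05])

```text
time: 6.68
ee_pos: [0.6529, -0.0672, 0.132]
eef_rot: [-0.001, 0.705, -0.001, 0.709]
ft_force: [-1.9, -2.7, -7.9]
opening: 0.742
```

>>> drive_tool(increments=[0,0.002,0,0,0,0,0.05,0,0.004,0,0,0,0,0.05,0,0.005,0,0,0,0,0.05,0,0.005,0,0,0,0,0.05,0,0.005,0,0,0,0,0.05])

```text
time: 7.1
ee_pos: [0.6528, -0.0622, 0.1313]
eef_rot: [-0.0, 0.705, -0.0, 0.709]
ft_force: [-0.7, -1.6, -7.1]
opening: 0.745
```

```bash
python3 - <<'E'
from h import *
from station import read_camera
st()
im=read_camera("scene");cv2.imwrite("pics/s6.png",cv2.resize(im[130:270,190:370,::-1],None,fx=4.2,fy=4.2,interpolation=cv2.INTER_CUBIC)[:600])
im=read_camera("wrist");cv2.imwrite("pics/w6.png",im[:,:,::-1])
st()
im=read_camera("top");cv2.imwrite("pics/t6.png",cv2.resize(im[130:260,230:370,::-1],None,fx=4.5,fy=4.5,interpolation=cv2.INTER_CUBIC)[:600])
E
```

```text
t 7.1 p [ 0.6528 -0.0622  0.1313] 
R [[0.0053, -0.0, 1.0], [-0.0013, 1.0, 0.0], [-1.0, -0.0013, 0.0053]] f [-0.68 -1.59 -7.06] tq [-0.38  0.17  0.04] op 0.745 q [-0.215  0.455  1.572 -0.     1.109 -0.215]
t 7.2 p [ 0.6528 -0.0623  0.1313] 
R [[0.0053, 0.0001, 1.0], [-0.0012, 1.0, -0.0001], [-1.0, -0.0012, 0.0053]] f [-0.9  -2.74 -7.73] tq [-0.42  0.19  0.08] op 0.747 q [-0.215  0.455  1.572 -0.     1.109 -0.215]
```

View pics/s6.png

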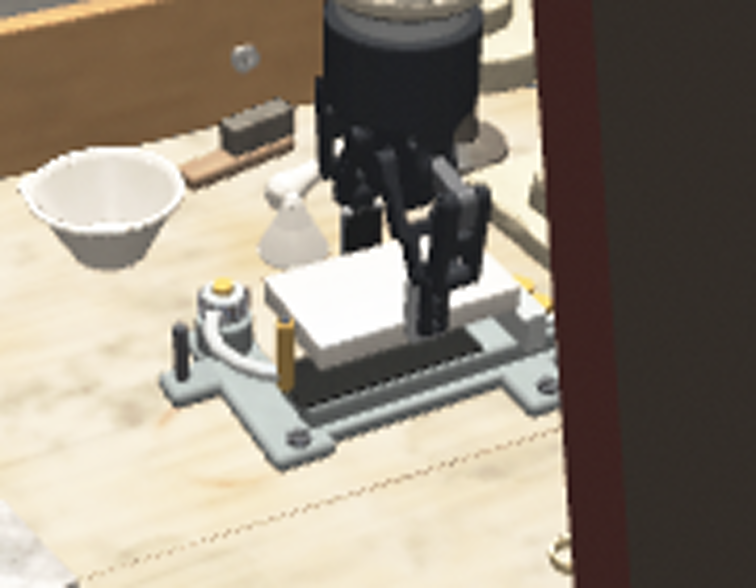

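View pics/w6.png

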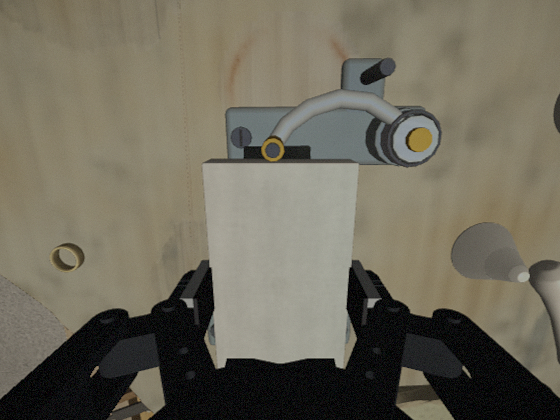

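View pics/t6.png

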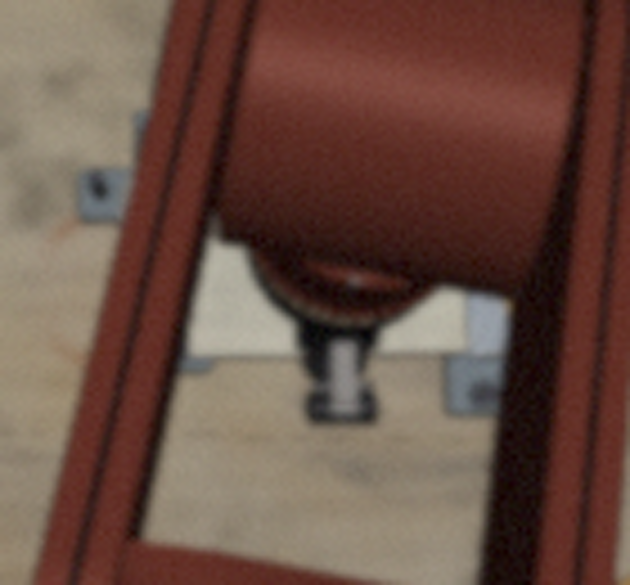

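```bash
python3 - <<'E'
from h import *
u=crop([(465,320),(465,350),(400,356)],4.5,(230,130))
print(onz("top",u,.076))
E
```

```text
[[ 0.63344656 -0.12132534  0.076     ]
 [ 0.62059507 -0.12096957  0.076     ]
 [ 0.61848562 -0.09323297  0.076     ]]
```

>>> drive_tool(increments=[0.004,0.001,-0.001,0,0.005,0,0.05,0.009,0.001,-0.001,0,0.005,0,0.05,0.014,0.001,-0.001,0,0.005,0,0.05,0.019,0.001,-0.001,0,0.005,0,0.05,0.022,0.001,-0.001,0,0.005,0,0.05])

```text
time: 7.67
ee_pos: [0.6513, -0.0612, 0.1079]
eef_rot: [-0.0, 0.708, -0.0, 0.707]
ft_force: [0.0, -2.5, -7.3]
opening: 0.744
```

```bash
python3 - <<'E'
from h import *
from station import read_camera
st()
im=read_camera("scene");cv2.imwrite("pics/s7.png",cv2.resize(im[130:270,190:370,::-1],None,fx=4.2,fy=4.2,interpolation=cv2.INTER_CUBIC)[:600])
im=read_camera("top");cv2.imwrite("pics/t7.png",cv2.resize(im[130:260,230:370,::-1],None,fx=4.5,fy=4.5,interpolation=cv2.INTER_CUBIC)[:600])
st()
E
```

```text
t 7.67 p [ 0.6513 -0.0612  0.1079] 
R [[-0.0011, 0.0001, 1.0], [-0.0008, 1.0, -0.0001], [-1.0, -0.0008, -0.0011]] f [ 0.05 -2.49 -7.31] tq [-0.4  -0.01 -0.  ] op 0.744 q [-2.140e-01  4.860e-01  1.578e+00 -1.000e-03  1.078e+00 -2.130e-01]
t 7.77 p [ 0.6512 -0.0611  0.1077] 
R [[-0.0017, 0.0001, 1.0], [-0.0007, 1.0, -0.0001], [-1.0, -0.0007, -0.0017]] f [ 0.08 -2.04 -9.71] tq [-0.48 -0.06 -0.01] op 0.749 q [-2.140e-01  4.860e-01  1.579e+00 -1.000e-03  1.078e+00 -2.130e-01]
```

View pics/s7.png

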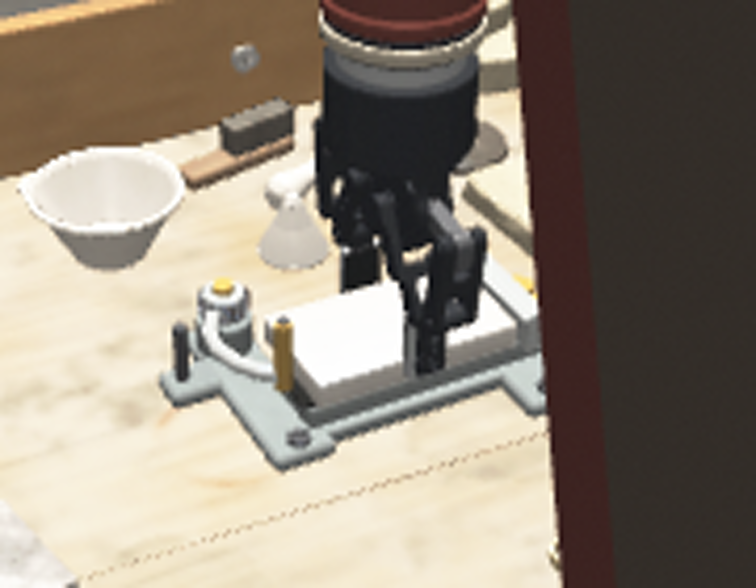

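View pics/t7.png

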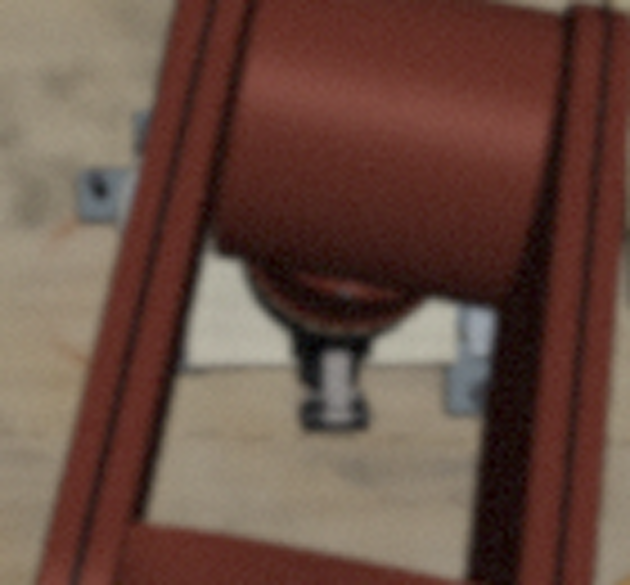

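>>> drive_tool(increments=[0.002,0,0,0,0,0,0.05,0.004,0,0,0,0,0,0.05,0.005,0,0,0,0,0,0.05,0.006,0,0,0,0,0,0.05,0.006,0,0,0,0,0,0.05])

```text
time: 8.18
ee_pos: [0.6519, -0.0612, 0.1032]
eef_rot: [-0.0, 0.707, -0.0, 0.707]
ft_force: [-0.3, -2.6, -8.1]
opening: 0.742
```

>>> drive_tool(increments=[0.0005,0,0,0,0,0,0.05,0.001,0,0,0,0,0,0.05])

```text
time: 8.35
ee_pos: [0.652, -0.0613, 0.1024]
eef_rot: [-0.0, 0.707, -0.0, 0.707]
ft_force: [0.3, -2.7, -7.4]
opening: 0.74
```

>>> drive_tool(increments=[0.0005,0,0,0,0,0,0.05,0.001,0,0,0,0,0,0.05])

```text
time: 8.52
ee_pos: [0.6519, -0.0613, 0.1013]
eef_rot: [-0.0, 0.707, -0.0, 0.707]
ft_force: [-0.0, -2.3, -5.7]
opening: 0.743
```

>>> drive_tool(increments=[0.0005,0,0,0,0,0,0.05,0.0005,0,0,0,0,0,0.05])

```text
time: 8.68
ee_pos: [0.6519, -0.0613, 0.1006]
eef_rot: [-0.0, 0.707, -0.0, 0.707]
ft_force: [1.1, -2.6, -7.5]
opening: 0.743
```

>>> drive_tool(increments=[0.0005,0,0,0,0,0,0.05,0.0005,0,0,0,0,0,0.05])

```text
time: 8.85
ee_pos: [0.6519, -0.0613, 0.1005]
eef_rot: [-0.0, 0.707, -0.0, 0.707]
ft_force: [-0.1, -2.3, -4.8]
opening: 0.744
```

>>> drive_tool(increments=[0.0005,0,0,0,0,0,0.05,0.0005,0,0,0,0,0,0.05])

```text
time: 9.02
ee_pos: [0.6519, -0.0612, 0.1004]
eef_rot: [-0.0, 0.707, -0.0, 0.707]
ft_force: [-2.8, -2.1, 0.8]
opening: 0.74
```

>>> drive_tool(increments=[0.0005,0,0,0,0,0,0.05,0.0005,0,0,0,0,0,0.05])

```text
time: 9.18
ee_pos: [0.6519, -0.0612, 0.1004]
eef_rot: [-0.0, 0.707, -0.0, 0.707]
ft_force: [-5.6, -0.5, 4.5]
opening: 0.747
```

```bash
python3 - <<'E'
from h import *
from station import read_camera
st()
im=read_camera("scene");cv2.imwrite("pics/s8.png",cv2.resize(im[180:250,230:350,::-1],None,fx=6.5,fy=6.5,interpolation=cv2.INTER_CUBIC)[:600])
st()
E
```

```text
t 9.18 p [ 0.6519 -0.0612  0.1004] 
R [[0.0002, -0.0001, 1.0], [-0.0012, 1.0, 0.0001], [-1.0, -0.0012, 0.0002]] f [-5.56 -0.54  4.53] tq [-0.24  0.79  0.  ] op 0.747 q [-2.140e-01  4.970e-01  1.580e+00 -1.000e-03  1.065e+00 -2.130e-01]
t 9.23 p [ 0.6519 -0.0612  0.1004] 
R [[0.0002, -0.0001, 1.0], [-0.0012, 1.0, 0.0001], [-1.0, -0.0012, 0.0002]] f [-5.83 -0.52  4.26] tq [-0.22  0.73 -0.04] op 0.748 q [-2.140e-01  4.970e-01  1.580e+00 -1.000e-03  1.065e+00 -2.130e-01]
```

View pics/s8.png

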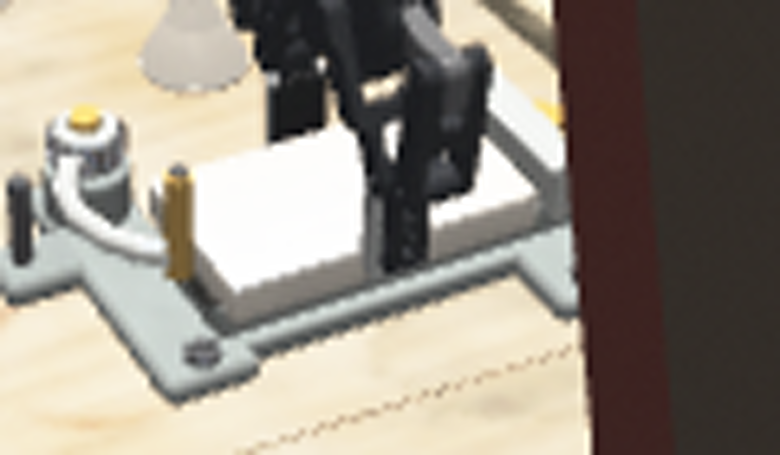

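>>> drive_tool(increments=[-0.0008,0,0,0,0,0,0.05,-0.0008,-0.001,0,0,0,0,0.05,-0.0008,-0.002,0,0,0,0,0.05,-0.0008,-0.003,0,0,0,0,0.05])

```text
time: 9.57
ee_pos: [0.6522, -0.0634, 0.1004]
eef_rot: [-0.0, 0.707, 0.0, 0.707]
ft_force: [-1.3, 2.5, 2.0]
opening: 0.745
```

>>> drive_tool(increments=[0,-0.001,0,0,0,0,0.05,0,-0.002,0,0,0,0,0.05,0,-0.002,0,0,0,0,0.05])

```text
time: 9.82
ee_pos: [0.6524, -0.0662, 0.1004]
eef_rot: [-0.0, 0.707, -0.0, 0.708]
ft_force: [0.6, 3.1, 1.7]
opening: 0.745
```

>>> drive_tool(increments=[0,-0.0005,0,0,0,0,0.05,0,-0.001,0,0,0,0,0.05,0,-0.001,0,0,0,0,0.05])

```text
time: 10.07
ee_pos: [0.6524, -0.0672, 0.1004]
eef_rot: [-0.0, 0.707, -0.0, 0.708]
ft_force: [2.8, 4.2, 1.2]
opening: 0.745
```

```bash
python3 - <<'E'
from h import *
from station import read_camera
im=read_camera("scene");cv2.imwrite("pics/s9.png",cv2.resize(im[180:250,230:350,::-1],None,fx=6.5,fy=6.5,interpolation=cv2.INTER_CUBIC)[:600])
im=read_camera("top");cv2.imwrite("pics/t9.png",cv2.resize(im[170:250,250:350,::-1],None,fx=7,fy=7,interpolation=cv2.INTER_CUBIC)[:600])
st()
E
```

```text
t 10.17 p [ 0.6524 -0.0672  0.1004] 
R [[0.0017, 0.0002, 1.0], [-0.0011, 1.0, -0.0002], [-1.0, -0.0011, 0.0017]] f [2.67 4.39 1.16] tq [ 0.72 -0.46 -0.03] op 0.75 q [-2.220e-01  4.980e-01  1.578e+00 -1.000e-03  1.064e+00 -2.220e-01]
```

View pics/s9.png

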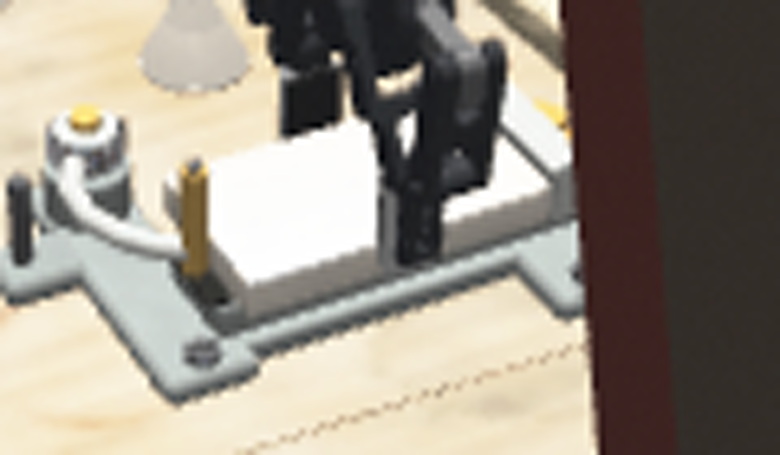

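View pics/t9.png

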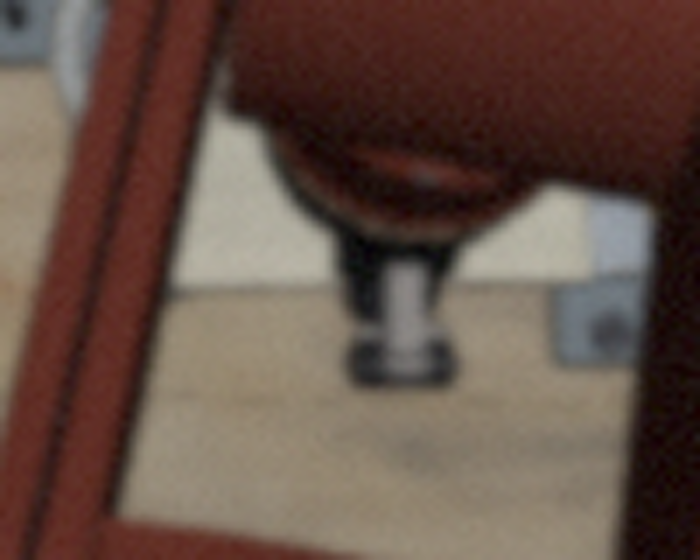

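>>> drive_tool(increments=[0,-0.0005,0,0,0,0,0.05,0,-0.001,0,0,0,0,0.05,0,-0.001,0,0,0,0,0.05])

```text
time: 10.42
ee_pos: [0.6523, -0.0681, 0.1004]
eef_rot: [-0.0, 0.707, -0.0, 0.708]
ft_force: [1.8, 5.5, 1.3]
opening: 0.745
```

>>> drive_tool(increments=[0,-0.0005,0,0,0,0,0.05,0,-0.001,0,0,0,0,0.05,0,-0.001,0,0,0,0,0.05])

```text
time: 10.67
ee_pos: [0.6523, -0.069, 0.1004]
eef_rot: [-0.0, 0.707, -0.0, 0.708]
ft_force: [2.3, 4.6, 1.4]
opening: 0.742
```

>>> drive_tool(increments=[0,-0.0005,0,0,0,0,0.05,0,-0.0005,0,0,0,0,0.05])

```text
time: 10.83
ee_pos: [0.6523, -0.0695, 0.1004]
eef_rot: [-0.0, 0.707, -0.0, 0.708]
ft_force: [1.4, 4.9, 2.4]
opening: 0.747
```

>>> drive_tool(increments=[0,-0.0005,0,0,0,0,0.05,0,-0.0005,0,0,0,0,0.05])

```text
time: 11.0
ee_pos: [0.6523, -0.07, 0.1004]
eef_rot: [-0.0, 0.707, -0.0, 0.708]
ft_force: [1.9, 5.0, 2.0]
opening: 0.743
```

>>> drive_tool(increments=[0,-0.0005,0,0,0,0,0.05,0,-0.0005,0,0,0,0,0.05])

```text
time: 11.17
ee_pos: [0.6522, -0.0704, 0.1004]
eef_rot: [-0.0, 0.707, -0.0, 0.708]
ft_force: [0.8, 6.2, 1.1]
opening: 0.74
```

>>> drive_tool(increments=[0,-0.0005,0,0,0,0,0.05,0,-0.0005,0,0,0,0,0.05])

```text
time: 11.33
ee_pos: [0.6523, -0.0705, 0.1004]
eef_rot: [-0.0, 0.707, 0.0, 0.708]
ft_force: [1.0, 7.7, 1.6]
opening: 0.743
```

>>> drive_tool(increments=[0,-0.0005,0,0,0,0,0.05,0,-0.0005,0,0,0,0,0.05])

```text
time: 11.5
ee_pos: [0.6523, -0.0705, 0.1004]
eef_rot: [0.0, 0.707, 0.0, 0.708]
ft_force: [0.8, 8.5, 3.4]
opening: 0.748
```

>>> drive_tool(increments=[0,-0.0005,0,0,0,0,0.05,0,-0.0005,0,0,0,0,0.05])

```text
time: 11.67
ee_pos: [0.6523, -0.0706, 0.1004]
eef_rot: [0.0, 0.707, 0.001, 0.707]
ft_force: [1.2, 10.3, 3.3]
opening: 0.745
```

```bash
python3 - <<'E'
from h import *
from station import read_camera
st()
im=read_camera("top");cv2.imwrite("pics/t10.png",cv2.resize(im[170:250,250:350,::-1],None,fx=7,fy=7,interpolation=cv2.INTER_CUBIC)[:600])
st()
im=read_camera("scene");cv2.imwrite("pics/s10.png",cv2.resize(im[180:250,230:350,::-1],None,fx=6.5,fy=6.5,interpolation=cv2.INTER_CUBIC)[:600])
E
```

```text
t 11.67 p [ 0.6523 -0.0706  0.1004] 
R [[0.0011, -0.0002, 1.0], [0.0012, 1.0, 0.0002], [-1.0, 0.0012, 0.0011]] f [ 1.21 10.27  3.26] tq [ 1.65 -0.4   0.04] op 0.745 q [-0.229  0.499  1.576  0.002  1.065 -0.23 ]
t 11.72 p [ 0.6522 -0.0706  0.1004] 
R [[0.0011, -0.0002, 1.0], [0.0012, 1.0, 0.0002], [-1.0, 0.0012, 0.0011]] f [1.71 9.87 2.02] tq [ 1.59 -0.38  0.09] op 0.745 q [-0.229  0.499  1.576  0.002  1.065 -0.23 ]
```

View pics/t10.png

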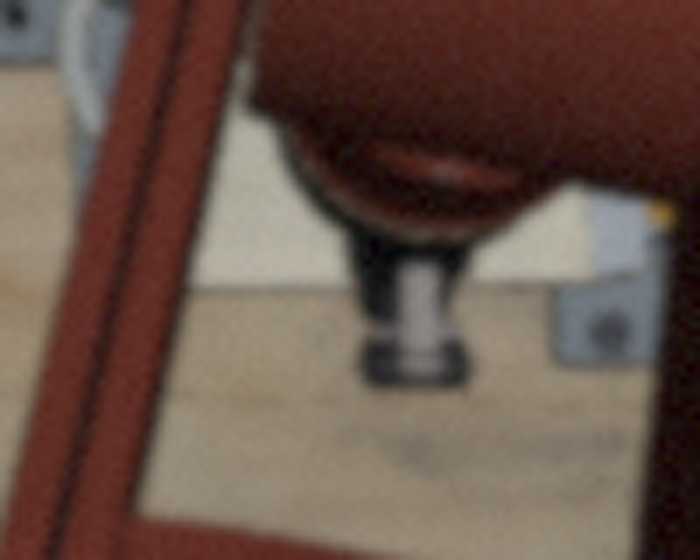

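View pics/s10.png

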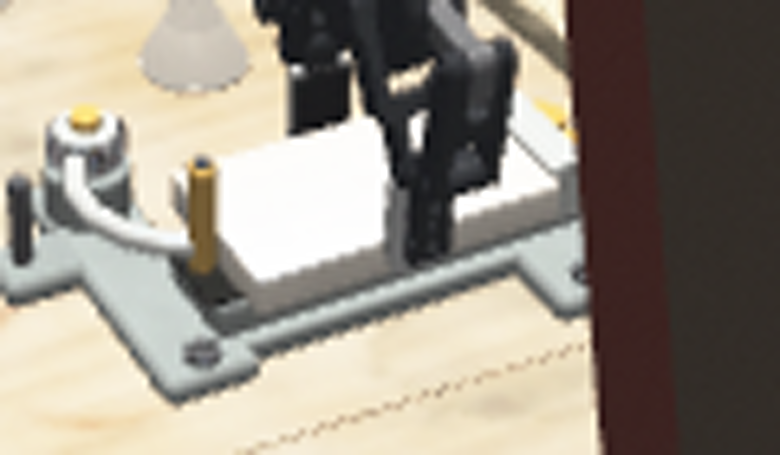

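>>> drive_tool(increments=[0,0.0008,0,0,0,0,0.05,0,0.0008,0,0,0,0,0.06,0,0.0008,0,0,0,0,0.068,0,0.0008,0,0,0,0,0.072,0,0.0008,0,0,0,0,0.076], force=20)

```text
time: 12.18
ee_pos: [0.6515, -0.0722, 0.0997]
eef_rot: [-0.001, 0.707, -0.001, 0.707]
ft_force: [0.2, -0.5, 0.9]
opening: 0.89
```

>>> drive_tool(increments=[0,0,0,0,0,0,0.08,0,0,0,0,0,0,0.085,0,0,0,0,0,0,0.085,0,0,0,0,0,0,0.085])

```text
time: 12.52
ee_pos: [0.6517, -0.0717, 0.1]
eef_rot: [-0.0, 0.707, -0.001, 0.707]
ft_force: [-0.0, -0.6, -0.2]
opening: 0.995
```

```bash
python3 - <<'E'
from h import *
from station import read_camera
st()
im=read_camera("wrist");cv2.imwrite("pics/w11.png",im[:,:,::-1])
im=read_camera("scene");cv2.imwrite("pics/s11.png",cv2.resize(im[180:250,230:350,::-1],None,fx=6.5,fy=6.5,interpolation=cv2.INTER_CUBIC)[:600])
st()
E
```

```text
t 12.52 p [ 0.6517 -0.0717  0.1   ] 
R [[-0.0001, 0.0002, 1.0], [-0.0013, 1.0, -0.0002], [-1.0, -0.0013, -0.0001]] f [-0.03 -0.58 -0.22] tq [-0.07 -0.01 -0.01] op 0.995 q [-2.290e-01  4.990e-01  1.577e+00 -1.000e-03  1.065e+00 -2.280e-01]
t 12.62 p [ 0.6517 -0.0715  0.1   ] 
R [[-0.0001, 0.0001, 1.0], [-0.0012, 1.0, -0.0001], [-1.0, -0.0012, -0.0001]] f [-0.24 -0.14  0.4 ] tq [-0.01  0.03 -0.01] op 0.995 q [-2.290e-01  4.990e-01  1.577e+00 -1.000e-03  1.065e+00 -2.280e-01]
```

View pics/w11.png

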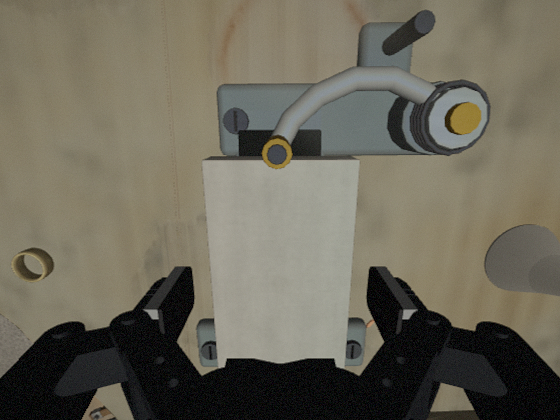

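View pics/s11.png

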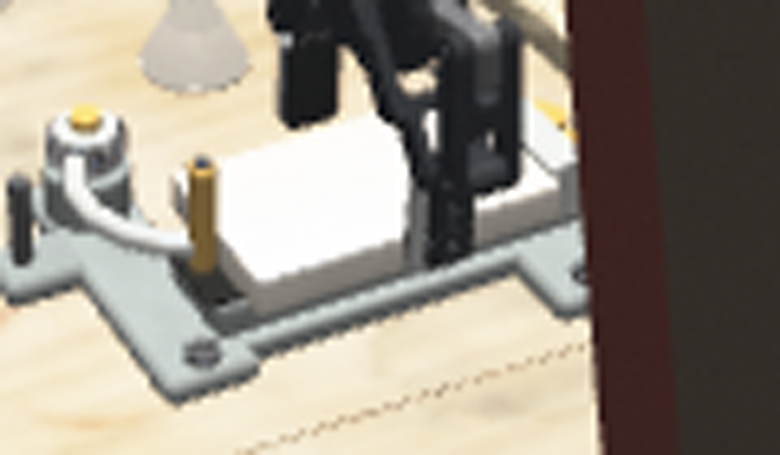

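>>> drive_tool(increments=[-0.005,0,0,0,0,0,0.085,-0.02,0,0,0,0,0,0.085,-0.05,0,0,0,0,0,0.085,-0.085,0,0,0,0,0,0.085,-0.12,0,0,0,0,0,0.085])

```text
time: 13.03
ee_pos: [0.6514, -0.0712, 0.222]
eef_rot: [-0.0, 0.707, -0.0, 0.707]
ft_force: [1.0, -0.4, 0.3]
opening: 0.992
```

>>> drive_tool(increments=[0,0.04,-0.04,0,0,0,0.085,0,0.06,-0.08,0,0,0,0.085,0,0.06,-0.12,0,0,0,0.085,0,0.06,-0.15,0,0,0,0.085,0,0.06,-0.15,0,0,0,0.085])

```text
time: 13.45
ee_pos: [0.4934, -0.0093, 0.2175]
eef_rot: [-0.001, 0.71, 0.001, 0.704]
ft_force: [-0.3, 0.9, -1.2]
opening: 0.994
```

```bash
python3 - <<'E'
from h import *
from station import read_camera
import pickle
st();pickle.dump(P("wrist"),open("w12.pkl","wb"))
im=read_camera("wrist");cv2.imwrite("pics/w12.png",im[:,:,::-1])
im=read_camera("scene");cv2.imwrite("pics/s12.png",cv2.resize(im[180:250,220:340,::-1],None,fx=6.5,fy=6.5,interpolation=cv2.INTER_CUBIC)[:600])
im=read_camera("top");cv2.imwrite("pics/t12.png",cv2.resize(im[145:230,240:360,::-1],None,fx=6,fy=6,interpolation=cv2.INTER_CUBIC)[:600])
E
```

```text
t 13.45 p [ 0.4934 -0.0093  0.2175] 
R [[-0.0095, -0.0018, 1.0], [0.0003, 1.0, 0.0018], [-1.0, 0.0003, -0.0095]] f [-0.26  0.86 -1.19] tq [0.02 0.   0.03] op 0.994 q [-0.178 -0.009  1.943 -0.002  1.216 -0.179]
```

View pics/w12.png

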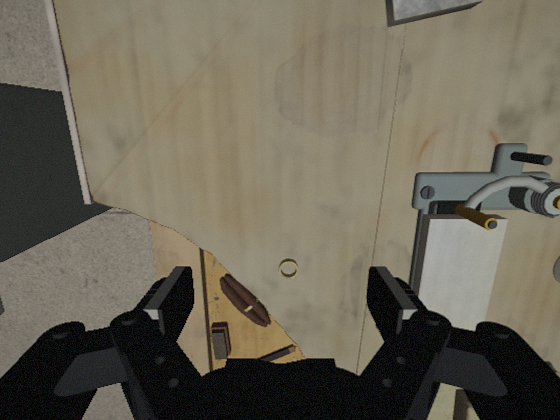

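View pics/s12.png

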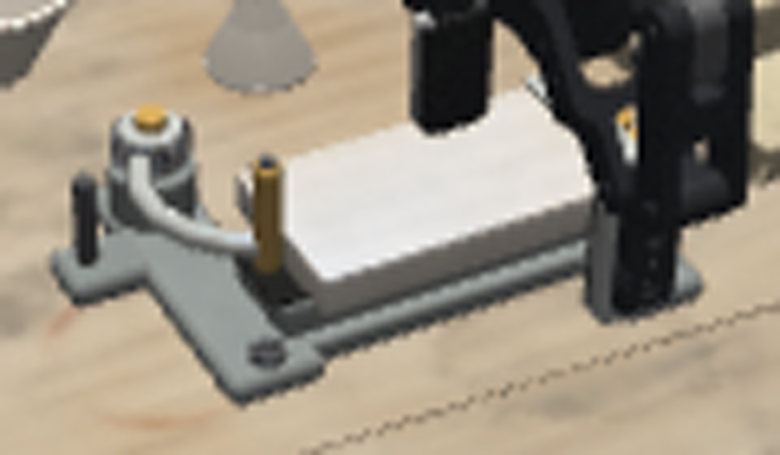

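View pics/t12.png

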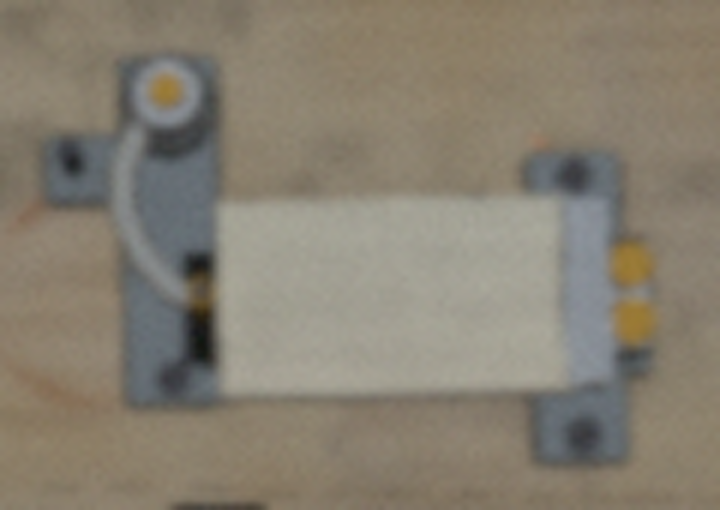

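```bash
python3 - <<'E'
from h import *
a=crop([(217,200),(221,395),(560,197),(567,389)],6,(240,145));A=onz("top",a,.0455);print(A)
l=crop([(562,197),(569,383)],6,(240,145));print("lip",onz("top",l,.052))
print("roller",onz("top",crop([(201,291)],6,(240,145)),.0735))
d=A[1]-A[0];e=A[2]-A[0];f=A[3]-A[1]
print(np.arctan2(d[1],-d[0]),np.arctan2(e[0],-e[1]),np.arctan2(f[0],-f[1]),A[:,0].mean())
E
```

```text
[[ 0.68473434 -0.01233218  0.0455    ]
 [ 0.61949858 -0.01259466  0.0455    ]
 [ 0.68387226 -0.12656851  0.0455    ]
 [ 0.61960228 -0.12710729  0.0455    ]]
lip [[ 0.68274761 -0.12636747  0.052     ]
 [ 0.6209434  -0.12695332  0.052     ]]
roller [[ 0.65044852 -0.00672274  0.0735    ]]
-0.004023506358364568 -0.007546331237655663 0.0009055610485160299 0.651926862814368
```

The top view shows the plate square and central (middle x about 0.652). Its end is 3.9 mm under the 4 mm lip, and the roller bears on the other end. The gripper is clear, so I'm handing in.

```bash
python3 - <<'E'
from station import r
print(r.job_done())
E
```

```text
the job is handed in; nothing more can be done
None
```

The bench plate is seated in the holder and the job is handed in at about 13.6 s of the 59 s allowed. No verdict came back, so the results below are my own checks.

**What I did:** I gripped the plate at mid-length and pushed the sprung arm back about 12–14 mm with the plate's end. I then lowered it onto the rubber until the bed carried about 13 N and slid it under the lip. It came home when the tool stopped advancing while the push kept rising. I let go and backed away.

**Last checks:**
- **Fully home:** the top view puts the plate's end 3.9 mm under the 4 mm lip, which is flush against the edge within about a millimetre.
- **Square and central:** the plate is square to the lip within about 0.01 rad and 1–2 mm off the bed's middle line.
- **Flat:** after release the scene view showed it lying flat on the bed. Its height came from the tool's stop on the bed, not from a separate measurement.
- **Sprung arm:** the roller is touching the plate's other end, held about 5 mm back from rest. I judged this from the picture; the force was not measured at the end.
- **Forces:** the push against the edge was at most about 10 N at the wrist, with bed friction included.
- **Other objects:** I touched none of them, but I did not measure them again at the end.

**Disagreements:**
- Plate and bed sizes measured from the pictures were off by 1–3 mm in places, so I relied on felt contact for the bed and the edge.
- The first seizing of the plate pressed the bench lightly, at about 9 N.

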